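Slide the washing-aid tray across and lock it

TASK

Bring the sliding tray of washing things over to the basin side and lock it there: pull up the black index plunger knob on its carriage, slide the carriage along the rail past the half-way hole to the last hole, the one nearest the basin, and let the plunger spring fully home in it. Ease the pin and never drag it hard against the steel strip or the hole's edge, keep the tumbler and the soap pump standing on the tray, and leave everything else where it is.

Things in the scene. Friction and masses are not known exactly. Their poses are not given: they have to be found in the camera images.
- rail: fixed slide on the washstand: aluminium base 116 x 440 mm, end blocks 52 mm high, two 16 mm guide bars along its own y. Origin: centre of the underside; +y points to the parking end, -y to the end near the basin. Between the bars lie two perforated steel strips, park_strip and use_strip, whose 11 mm holes the plunger's pin locks in
- park_hole (a point): parking hole, in the top face of park_strip (33 mm above the counter), rail y = +85 mm. The carriage starts locked here. park_strip ends at rail y = -24 mm
- halfway_hole (a point): half-way hole in park_strip, rail y = +25 mm: to be passed
- last_hole_zone (a point): middle (rail y = -65 mm) of where the last hole may be. It is the only hole of use_strip, which comes out from under park_strip with its top 3 mm lower (30 mm above the counter). The fitter clamps use_strip to suit the user, so the hole itself lies up to 20 mm either way along the rail from this point: see it or feel for it
- knob (a point): centre of the plunger's knob: black plastic, upright, 29 mm diameter, 24 mm high. Plunger down: 86 mm above the counter, the knob's underside 18 mm above the carriage's flat top (56 mm high, 106 x 70 mm). 25 mm or more is free all round it, the tray starts 80 mm off to rail +x
- tray (a joint): travel of carriage and tray along rail -y, m: 0 in the parking hole (where it starts, locked), 0.060 at the half-way hole, 0.130 to 0.170 at the last hole, free range -0.043 to 0.210. Slides with about 2 N once the pin is lifted clear, with 4 to 8 N while the pin rides on a strip; mass 0.6 to 0.9 kg plus load
- plunger (a joint): lift of the plunger, m: 0 home with its pin in a hole, 0.014 right up (hard stop). A spring pulls it down: 8 N at 0, 14 N at 0.014. The 8 mm flat-ended pin rests on park_strip at about 0.011, on use_strip at about 0.008; let down on a strip it rides along and drops into the next hole it passes, which locks the carriage with about 3 mm of play in all, then stands firm
- tumbler: clear tumbler, loose on the tray, 66 mm across, 95 mm high, origin under its centre
- soap_pump: white pump bottle, loose on the tray, 50 mm across, 138 mm high, origin under its centre. The tray: steel, 140 x 150 mm, 16 mm rim, floor 50 mm above the counter, on the carriage's rail +x side
- soap_dish: bystander: white dish with soap, 91 x 121 x 29 mm, robot side of the rail
- nail_brush: bystander: wooden nail brush, 40 x 92 x 30 mm, robot side of the rail
- spray_bottle: bystander: blue trigger spray bottle, 88 mm across, 214 mm high
- refill_bottle: bystander: pale bottle with green cap, 72 mm across, 210 mm high
- paper_roll: bystander: toilet roll standing on end, 108 mm across, 98 mm high
- cream_jar: bystander: white jar, 64 mm across, 62 mm high
Not all that is in view belongs to the job. What is shaped like the tumbler but blue or orange is not meant.

How it is judged:
By the outcome, as a careful person would: the job done as asked, in the order asked, and still so for the second after the job is handed in, with the robot touching nothing.
It also fails if it takes over 54 s, if anything falls off the work surface, if the arm or the gripper's body presses on something with over 40 N, if the wrist force passes 120 N, or if a joint passes its speed limit or range.

ROBOT

A 7-joint arm with a two-finger parallel gripper is mounted at the origin on the work surface. World frame = base frame: x ahead of the robot, y to its left, z up, the work surface at z = 0. Lengths are in m, angles in rad, forces in N, time in s.
With the tool pointing down it reaches from about 0.4 to 0.85 m from the base axis. Payload 10.4 kg.
Tool frame: the origin (TCP) lies at the very end of the fingers, on their centre line; the grasp point (between the pads) lies behind it (arm.tcp_to_grasp is the z of the grasp point in the tool frame, in m); z points along the fingers, y is the line along which they close (so a half turn about z gives the same grasp; the last joint's range is limited). The gripper opens to 85 mm and grips with 20 to 120 N. Pads are 22 mm wide; open, the fingers measure 114 mm over their backs; the gripper's body (76 mm by 85 mm) begins 54 mm behind the grasp point. The pads swing forward as they close: fully open they stand 13 mm farther back than shut.
Start: joints at [-1.305, 0.332, -0.065, 1.46, 0.022, 1.35, -0.088], TCP at [0.178, 0.599, 0.231] pointing down, gripper open.
Joint ranges: [-2.6, 2.6], [-0.5, 2.12], [-1.47, 1.34], [0.16, 2.42], [-1.27, 4.41], [0.06, 2.06], [-2.6, 2.6]. Speed limits (rad/s): [2.22, 2.22, 2.79, 2.79, 3.14, 3.14, 3.14].

INTERFACE

Orientations are given as a rotation vector (axis times angle).
In Python, from plant import observe, grab_frame, job, arm gives the robot as it stands.
- The arm moves only by the tool jog_arm, never from a script. Its argument "commands" is one flat list of numbers, 7 for each row, row after row: the shift along the world's x, y, z in m, then the turn, a rotation vector about the world's x, y, z in rad, then the opening, from -1 (shut) to 1 (fully open), so that 0 is half open. A call has 1 to 20 rows; each row shifts and turns the commanded pose from where the row before left it; what a row does not reach is not made up. A row lasts 1/10 s, in which the tool goes at most 50 mm and 8.59 degrees, less where a joint would pass 70% of its speed; a pose out of reach is approached as far as the arm can. A call with a gripper value outside its range is refused whole. The fingers move at their own pace and stop on an object; "force" is the grip in N (left out, the last holds). Time passes only in rows, so rows that do not move let the fingers close. It gives the time, the measured TCP pose, the force, the opening and the grip force at its end, in the units of the state.
- observe(): the state, without advancing time (a new reading comes with each control period).
- grab_frame(name): name is "scene" or "side" or "wrist"; returns a dict with "color" (480x640x3 uint8, red, green, blue), "intrinsics" (3x3 intrinsics, pixels), "k1" (the pictures are not rectified: a ray, as slopes to the right and down, at radius r is drawn at 1 + k1 r^2 times it, then the intrinsics apply), "eye" and "attitude" of the camera in the world; the wrist camera has in their place "tool_from_camera" (4x4, takes a point from camera to tool coordinates, whose origin is the TCP and whose axes are the flange's). Camera axes: x right, y down, z forward; pixel columns grow to the right and rows downward; lengths in m; the calibration is good to about 2 mm. A picture is of the moment at which its call begins: read the wrist's pose just before it. There is no depth.
- job.job_done(): hands the job in; it is judged then, once.
The state is a dict: "time_s": time; "joint_positions": joint angles; "dq": joint speeds; "effort": joint torques, N m; "eef_pos": TCP position; "ee_rot": TCP orientation; "wrist_force": force on the tool from outside, world axes, zero at the start; "ft_torque": the same for the moment, N m; "opening": finger opening in m; "grip_force": force on a finger pad.
Only numpy, scipy, OpenCV 4.12 (cv2) and the standard library are available. Lean on these libraries where they do the work, as an engineer would, in place of code of your own. Each camera call takes 0.05 s, during which the arm holds its last target. There are 200 camera calls.

## Working session

There is one attempt and no reset: what is moved stays moved. The work goes in short steps, Python scripts to look and compute and a tool call to move; the robot and the scene stay as the last step left them, time stands still between calls to the robot, and variables do not carry over. Pictures are saved under pics/ and viewed, at most 10 in all, crops included, and the job is handed in when it is done.

Besides the shell and the picture viewer there is one more tool, called after ">>>" as name(argument=value, ...) on one line, values as JSON. jog_arm: Moves the arm, as the interface text tells. Its arguments: {"type":"object","properties":{"commands":{"type":"array","items":{"type":"number"}},"force":{"type":"number"}},"required":["commands"]}

```bash
mkdir -p pics; cat > h.py <<'E'
import numpy as np,cv2
from plant import observe,grab_frame,job,arm
from scipy.spatial.transform import Rotation as R
def cam(f,s=None):
    if 'eye' in f:
        A=np.array(f['attitude']);A=A if A.shape==(3,3) else R.from_rotvec(A).as_matrix()
        return np.array(f['eye']),A
    T=np.array(f['tool_from_camera']);Rt=R.from_rotvec(s['ee_rot']).as_matrix()
    return np.array(s['eef_pos'])+Rt@T[:3,3],Rt@T[:3,:3]
def ray(f,uv,s=None):
    K=np.array(f['intrinsics']);e,A=cam(f,s)
    d=(np.array(uv,float)-K[:2,2])/[K[0,0],K[1,1]];p=d.copy()
    for _ in range(20):p=d/(1+f['k1']*(p@p))
    return e,A@np.r_[p,1]
def onz(f,uv,z,s=None):
    e,d=ray(f,uv,s);return e+d*(z-e[2])/d[2]
def proj(f,P,s=None):
    K=np.array(f['intrinsics']);e,A=cam(f,s);c=A.T@(np.array(P)-e);p=c[:2]/c[2]
    p=p*(1+f['k1']*(p@p));return p*[K[0,0],K[1,1]]+K[:2,2]
def save(f,n,box=None,k=1):
    im=f['color'][:,:,::-1]
    if box:im=im[box[1]:box[3],box[0]:box[2]]
    cv2.imwrite('pics/'+n,cv2.resize(im,None,fx=k,fy=k,interpolation=cv2.INTER_CUBIC))
E
python3 - <<'E'
from h import *
import pickle
s=observe();print(s['time_s'],s['eef_pos'],s['ee_rot'],s['opening'],arm.tcp_to_grasp)
for n in['scene','side','wrist']:
    f=grab_frame(n);pickle.dump((f,s),open(n+'.pkl','wb'));save(f,n+'.png')
    print(n,{k:np.round(v,3).tolist() for k,v in f.items() if k!='color'})
E
```

```text
0.0 [0.17789697 0.59874821 0.23047982] [-4.51912423e-01 -3.10878142e+00  2.30242405e-03] 0.08528950622430682 -0.0187
scene {'intrinsics': [[607.202, 0.0, 323.087], [0.0, 607.202, 247.568], [0.0, 0.0, 1.0]], 'k1': -0.011, 'eye': [1.072, 0.933, 1.255], 'attitude': [-0.753, -2.709, 0.969]}
side {'intrinsics': [[550.407, 0.0, 311.736], [0.0, 550.407, 241.898], [0.0, 0.0, 1.0]], 'k1': -0.165, 'eye': [0.247, -0.702, 1.079], 'attitude': [-2.383, 0.448, -0.196]}
wrist {'intrinsics': [[428.884, 0.0, 319.879], [0.0, 428.884, 244.325], [0.0, 0.0, 1.0]], 'k1': -0.05, 'tool_from_camera': [[0.002, -0.951, -0.308, 0.078], [1.0, 0.002, 0.001, -0.0], [0.0, -0.308, 0.951, -0.143], [0.0, 0.0, 0.0, 1.0]]}
```

View pics/scene.png

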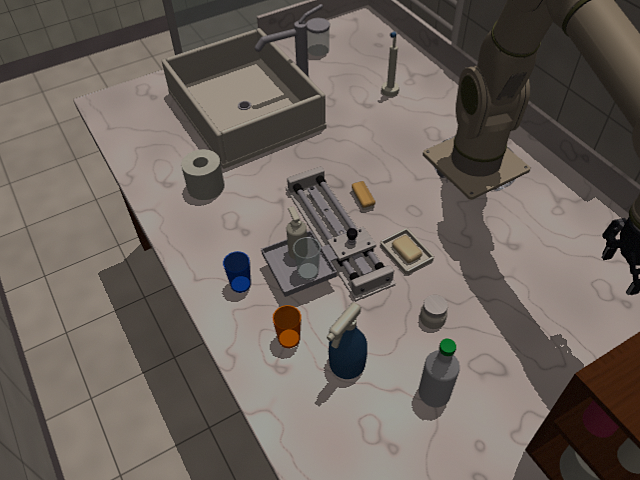

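View pics/side.png

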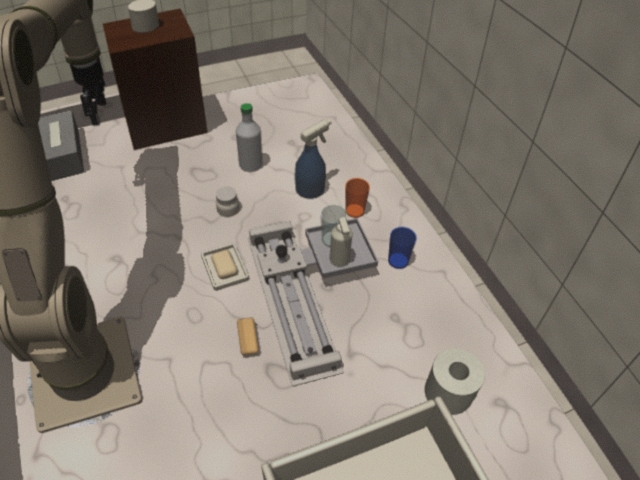

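Scene view: knob at about (352,235), rail blocks at (306,180) near the basin and (368,278), tray at (300,262), clear tumbler at (306,258). Side view: knob at about (281,251), rail from (272,235) to (313,360). The blue and orange tumblers, (237,270) and (287,325), stand off the tray. Next I'll enlarge both views.

```bash
python3 - <<'E'
from h import *
import pickle
f,s=pickle.load(open('scene.pkl','rb'));g,_=pickle.load(open('side.pkl','rb'))
a=cv2.resize(f['color'][160:310,270:410],None,fx=3,fy=3.6,interpolation=2)
a=cv2.resize(f['color'][160:310,275:410],(390,433),interpolation=2)
b=cv2.resize(g['color'][215:385,240:360],(306,433),interpolation=2)
cv2.imwrite('pics/crop.png',np.hstack([a,b])[:,:,::-1])
for n,h,c in(('scene',f,(352,235)),('side',g,(281,251))):
    r=h['color'][c[1]-15:c[1]+15,c[0]-15:c[0]+15].max(2)
    m=(r<45).astype(np.uint8);k,l,st,ce=cv2.connectedComponentsWithStats(m)
    for i in range(1,k):
        if st[i,4]>15:
            p=ce[i]+[c[0]-15,c[1]-15];print(n,st[i],p,onz(h,p,.086))
E
```

```text
scene [ 10   8  10  15 104] [351.52884615 233.85576923] [0.5108429  0.10656454 0.086     ]
side [11 11  9 10 58] [281.5862069  251.48275862] [0.51258274 0.10729472 0.086     ]
```

View pics/crop.png

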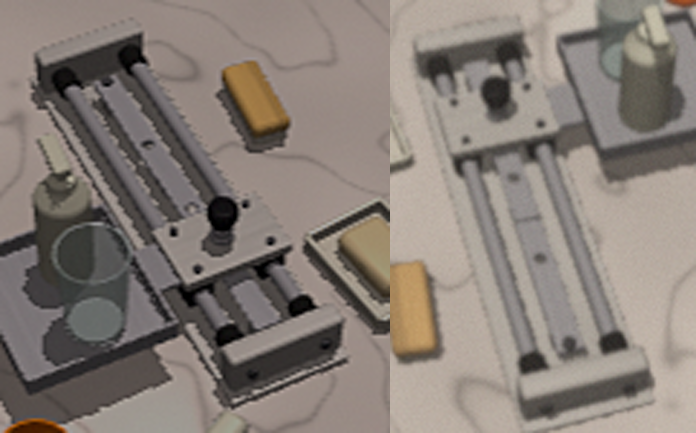

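The knob is the only black one on the carriage: scene (351.5,234), side (281.6,251.5). The two views agree within 2 mm at z=0.086. The half-way hole is at scene (341.4,232) and side (288.6,284.4). The use_strip hole is at scene (325.9,209.5) and side (299.2,316.2). A dark screw or slot sits at the far strip end.

```bash
python3 - <<'E'
from h import *
import pickle
f,s=pickle.load(open('scene.pkl','rb'));g,_=pickle.load(open('side.pkl','rb'))
def ref(h,c,r=4):
    w=cv2.GaussianBlur(h['color'],(0,0),.6).max(2).astype(float)
    x,y=np.round(c).astype(int);p=w[y-r:y+r+1,x-r:x+r+1];t=np.clip(np.median(p)-12-p,0,None)
    Y,X=np.mgrid[-r:r+1,-r:r+1];return np.array([x+(t*X).sum()/t.sum(),y+(t*Y).sum()/t.sum()])
K=np.array([.5117,.1069]);P={}
for n,a,b,z in(('half',(341.4,232),(288.6,284.4),.033),('last',(325.9,209.5),(299.2,316.2),.03),('screw',(311.3,189),(310.6,349.5),.03)):
  for h,c in((f,a),(g,b)):
    q=ref(h,c,3);X=onz(h,q,z)[:2];P.setdefault(n,[]).append(X);print(n,c,q.round(1),X.round(4),'dist knob',np.linalg.norm(X-K).round(4),'dir',np.degrees(np.arctan2(*(X-K)[::-1])).round(2))
# end blocks: top face corners, z=.052 (crop readings)
for h,sc,o,pts in((f,2.887,(275,160),[(37,55),(140,22),(220,345),(342,308)]),(g,2.55,(240-390/2.55,215),[(418,37),(522,17),(518,375),(648,347)])):
  print([onz(h,(x/sc+o[0],y/sc+o[1]),.052)[:2].round(3).tolist() for x,y in pts])
E
```

```text
half (341.4, 232) [340.3 231.2] [0.5057 0.0458] dist knob 0.0614 dir -95.6
half (288.6, 284.4) [288.  284.2] [0.5066 0.0485] dist knob 0.0586 dir -94.98
last (325.9, 209.5) [325.4 209.5] [ 0.4979 -0.0444] dist knob 0.1519 dir -95.2
last (299.2, 316.2) [298.4 315.8] [ 0.4982 -0.0429] dist knob 0.1504 dir -95.14
screw (311.3, 189) [310.9 187.4] [ 0.4892 -0.1388] dist knob 0.2467 dir -95.23
screw (310.6, 349.5) [310.3 350.4] [ 0.4901 -0.137 ] dist knob 0.2449 dir -95.05
[[0.539, -0.182], [0.429, -0.17], [0.574, 0.206], [0.463, 0.227]]
[[0.474, 0.232], [0.58, 0.221], [0.435, -0.16], [0.546, -0.174]]
```

Both views agree: the rail's -y direction is -95.15° in the world, and the last hole is at travel ≈0.151 m (rail y ≈ -66, inside the zone). The half-way hole measures 60 mm from the knob, as it should. Now I move above the knob.

>>> jog_arm(commands=[0, 0, 0.035, 0, 0, 0, 1, 0, 0, 0.045, 0, 0, 0, 1, 0.024, -0.035, 0, 0, 0, 0.0142, 1, 0.024, -0.035, 0, 0, 0, 0.0142, 1, 0.024, -0.035, 0, 0, 0, 0.0142, 1, 0.024, -0.035, 0, 0, 0, 0.0142, 1, 0.024, -0.035, 0, 0, 0, 0.0142, 1, 0.024, -0.035, 0, 0, 0, 0.0142, 1, 0.024, -0.035, 0, 0, 0, 0.0142, 1, 0.024, -0.035, 0, 0, 0, 0.0142, 1, 0.024, -0.035, 0, 0, 0, 0.0142, 1, 0.024, -0.035, 0, 0, 0, 0.0142, 1, 0.024, -0.035, 0, 0, 0, 0.0142, 1, 0.024, -0.035, 0, 0, 0, 0.0142, 1, 0.024, -0.035, 0, 0, 0, 0.0142, 1, 0.022, -0.037, 0, 0, 0, 0.0142, 1, 0, 0, -0.03, 0, 0, 0, 1, 0, 0, -0.03, 0, 0, 0, 1, 0, 0, -0.03, 0, 0, 0, 1, 0, 0, 0, 0, 0, 0, 1])

```text
time_s: 2.15
eef_pos: [0.5098, 0.1065, 0.2177]
ee_rot: [-0.141, -3.132, 0.004]
wrist_force: [-0.6, -0.2, -0.4]
opening: 0.0854
grip_force: 0.0
```

```bash
python3 - <<'E'
from h import *
s=observe();f=grab_frame('wrist');save(f,'w1.png')
print(s['time_s'],s['eef_pos'],s['wrist_force']);print(np.degrees(np.arctan2(*R.from_rotvec(s['ee_rot']).as_matrix()[:2,1][::-1])),proj(f,[.5117,.1069,.086],s),proj(f,[.5117,.1069,.098],s))
E
```

```text
2.15 [0.50977615 0.10654637 0.21768863] [-0.64799088 -0.2011523  -0.38447469]
84.84093555610795 [321.9276062  232.99252158] [321.95509693 238.1717221 ]
```

View pics/w1.png

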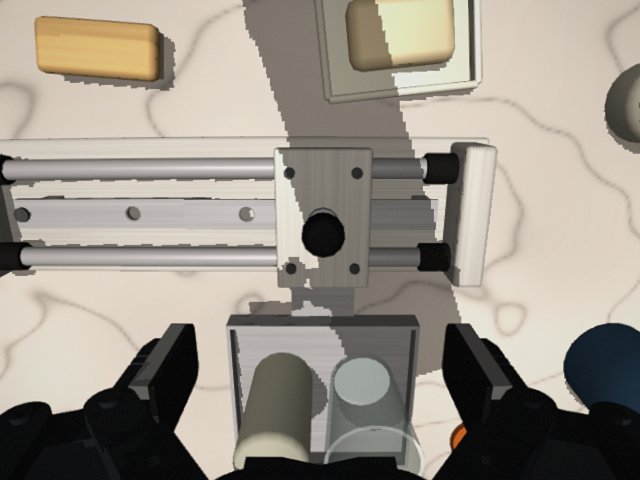

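The wrist view shows the knob at (323,235), against a prediction of (322,235). The half-way hole is at (247,213) and the last hole at (133,213). I refine those two and then descend.

```bash
python3 - <<'E'
from h import *
s=observe();f=grab_frame('wrist');u=np.array([-.0898,-.996])
X=[onz(f,p,z,s)[:2] for p,z in(((323.,235.),.09),((247.5,213.5),.033),((133.5,213),.03))]
for x in X:print(x.round(4),((x-X[0])@u).round(4))
print('half->last',((X[2]-X[1])@u).round(4))
E
```

```text
[0.5143 0.108 ] 0.0
[0.5082 0.0487] 0.0596
[ 0.5002 -0.044 ] 0.1527
half->last 0.093
```

>>> jog_arm(commands=[0.001, 0, -0.03, 0, 0, 0, 1, 0.001, 0, -0.04, 0, 0, 0, 1, 0, 0, -0.04, 0, 0, 0, 1, 0, 0, -0.03, 0, 0, 0, 1, 0, 0, -0.013, 0, 0, 0, 1, 0, 0, 0, 0, 0, 0, 1, 0, 0, 0, 0, 0, 0, 1])

```text
time_s: 2.95
eef_pos: [0.5154, 0.1075, 0.0703]
ee_rot: [0.141, 3.136, 0.002]
wrist_force: [0.0, 0.6, 1.3]
opening: 0.0858
grip_force: 0.0
```

>>> jog_arm(commands=[-0.002, 0, -0.005, 0, 0, 0, 0, 0, 0, 0, 0, 0, 0, 0, 0, 0, 0, 0, 0, 0, -0.15, 0, 0, 0, 0, 0, 0, -0.15], force=20)

```text
time_s: 3.35
eef_pos: [0.5122, 0.1073, 0.0638]
ee_rot: [0.141, 3.138, 0.001]
wrist_force: [-0.2, 1.2, 0.3]
opening: 0.0365
grip_force: 0.0
```

>>> jog_arm(commands=[0, 0, 0, 0, 0, 0, -0.5, 0, 0, 0, 0, 0, 0, -0.5, 0, 0, 0, 0, 0, 0, -0.5, 0, 0, 0, 0, 0, 0, -0.5, 0, 0, 0, 0, 0, 0, -0.5], force=25)

```text
time_s: 3.85
eef_pos: [0.5122, 0.1073, 0.0638]
ee_rot: [0.141, 3.138, 0.001]
wrist_force: [-2.2, -0.0, 5.8]
opening: 0.0285
grip_force: 24.4
```

```bash
python3 - <<'E'
from h import *
s=observe();print(s['wrist_force'],s['ft_torque'],s['opening'],s['eef_pos'])
f=grab_frame('wrist');save(f,'w2.png')
E
```

```text
[-2.15775286 -0.03899179  5.78427305] [ 0.09995896  0.41301341 -0.04574502] 0.02846443140245282 [0.5121934  0.10730841 0.06377089]
```

View pics/w2.png

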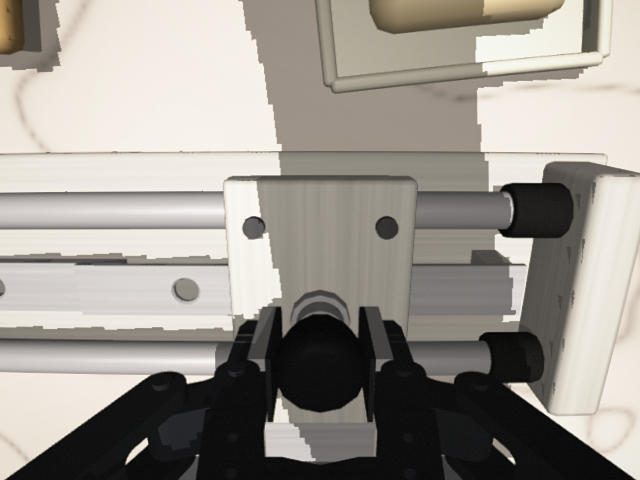

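Well gripped: opening 28.5 mm, with almost no force along the rail. Now the lift.

>>> jog_arm(commands=[0, 0, 0, 0, 0, 0, -0.6, 0, 0, 0, 0, 0, 0, -0.6, 0, 0, 0.003, 0, 0, 0, -0.6, 0, 0, 0.003, 0, 0, 0, -0.6, 0, 0, 0, 0, 0, 0, -0.6], force=50)

```text
time_s: 4.4
eef_pos: [0.5121, 0.107, 0.0691]
ee_rot: [0.141, 3.138, -0.0]
wrist_force: [5.6, 1.4, -11.9]
opening: 0.0276
grip_force: 49.9
```

>>> jog_arm(commands=[0, 0, 0.003, 0, 0, 0, -0.6, 0, 0, 0.003, 0, 0, 0, -0.6, 0, 0, 0.001, 0, 0, 0, -0.6, 0, 0, 0, 0, 0, 0, -0.6, 0, 0, 0, 0, 0, 0, -0.6])

```text
time_s: 4.9
eef_pos: [0.5121, 0.1069, 0.0756]
ee_rot: [0.141, 3.138, -0.001]
wrist_force: [7.2, 0.5, -13.2]
opening: 0.0277
grip_force: 50.1
```

>>> jog_arm(commands=[0.001, 0, 0.001, 0, 0, 0, -0.6, 0, 0, 0, 0, 0, 0, -0.6, 0, 0, 0, 0, 0, 0, -0.6])

```text
time_s: 5.2
eef_pos: [0.5121, 0.1069, 0.0765]
ee_rot: [-0.141, -3.136, 0.001]
wrist_force: [1.4, 0.6, -14.2]
opening: 0.0276
grip_force: 50.1
```

>>> jog_arm(commands=[-0.0001, -0.001, 0, 0, 0, 0, -0.6, -0.0001, -0.001, 0, 0, 0, 0, -0.6, -0.0002, -0.002, 0, 0, 0, 0, -0.6, -0.0002, -0.002, 0, 0, 0, 0, -0.6])

```text
time_s: 5.6
eef_pos: [0.5116, 0.101, 0.077]
ee_rot: [-0.141, -3.137, 0.0]
wrist_force: [-3.4, 2.1, -14.5]
opening: 0.0277
grip_force: 50.1
```

The carriage slides freely with about 2 N, so the pin is clear. I go on past the half-way hole at a gentle speed.

>>> jog_arm(commands=[-0.0002, -0.003, 0, 0, 0, 0, -0.6, -0.0005, -0.005, 0, 0, 0, 0, -0.6, -0.0006, -0.007, 0, 0, 0, 0, -0.6, -0.0007, -0.008, 0, 0, 0, 0, -0.6, -0.0007, -0.008, 0, 0, 0, 0, -0.6, -0.0007, -0.008, 0, 0, 0, 0, -0.6, -0.0007, -0.008, 0, 0, 0, 0, -0.6, -0.0005, -0.006, 0, 0, 0, 0, -0.6, -0.0004, -0.004, 0, 0, 0, 0, -0.6, -0.0002, -0.002, 0, 0, 0, 0, -0.6, 0, 0, 0, 0, 0, 0, -0.6])

```text
time_s: 6.7
eef_pos: [0.5062, 0.0408, 0.077]
ee_rot: [-0.143, -3.136, 0.001]
wrist_force: [-4.5, -0.7, -15.0]
opening: 0.0277
grip_force: 50.2
```

>>> jog_arm(commands=[0.0002, -0.002, 0, 0, 0, 0, -0.6, -0.0001, -0.004, 0, 0, 0, 0, -0.6, -0.0005, -0.006, 0, 0, 0, 0, -0.6, -0.0007, -0.008, 0, 0, 0, 0, -0.6, -0.0007, -0.008, 0, 0, 0, 0, -0.6, -0.0007, -0.008, 0, 0, 0, 0, -0.6, -0.0006, -0.007, 0, 0, 0, 0, -0.6, -0.0005, -0.005, 0, 0, 0, 0, -0.6, -0.0003, -0.003, 0, 0, 0, 0, -0.6, -0.0001, -0.002, 0, 0, 0, 0, -0.6, 0, 0, 0, 0, 0, 0, -0.6])

```text
time_s: 7.8
eef_pos: [0.5014, -0.012, 0.0767]
ee_rot: [-0.143, -3.135, 0.001]
wrist_force: [-8.2, -0.3, -13.1]
opening: 0.0276
grip_force: 50.3
```

```bash
python3 - <<'E'
from h import *
import pickle
s=observe();f=grab_frame('wrist');save(f,'w3.png');pickle.dump((f,s),open('w3.pkl','wb'))
print(s['time_s'],s['eef_pos'],s['wrist_force'],proj(f,[.498,-.0440,.03],s))
E
```

```text
7.8 [ 0.50141008 -0.01199697  0.07670435] [ -8.17605587  -0.27260387 -13.07720332] [253.63923689 277.05095368]
```

View pics/w3.png

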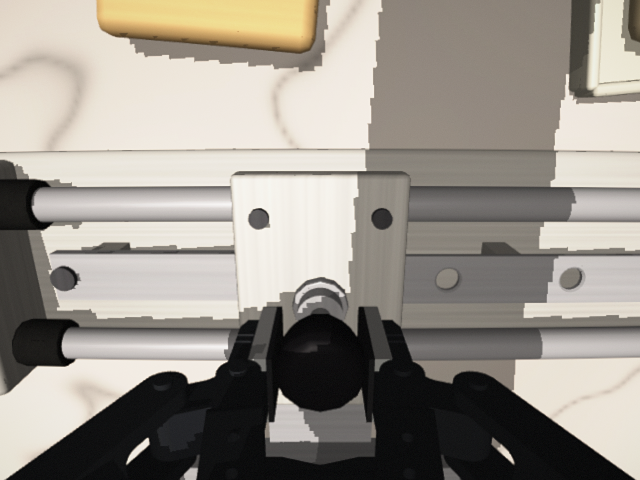

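The wrist view shows the carriage past half-way: half-way hole (447,279), park hole (571,278). The last hole is still under the carriage's leading edge. I use the known holes to correct the scale.

```bash
python3 - <<'E'
from h import *
import pickle
f,s=pickle.load(open('w3.pkl','rb'));u=np.array([-.0898,-.996]);t=np.array(s['eef_pos'])[:2]
for p,z in(((447,279),.033),((571,278.5),.033),((320,362),.099)):
    x=onz(f,p,z,s)[:2];print(x.round(4),((t-x)@u).round(4))
E
```

```text
[0.506  0.0475] 0.0597
[0.5113 0.1075] 0.1199
[ 0.5027 -0.0125] -0.0004
```

>>> jog_arm(commands=[-0.0014, -0.002, 0, 0, 0, 0, -0.6, -0.0003, -0.004, 0, 0, 0, 0, -0.6, -0.0004, -0.005, 0, 0, 0, 0, -0.6, -0.0005, -0.006, 0, 0, 0, 0, -0.6, -0.0004, -0.005, 0, 0, 0, 0, -0.6, -0.0003, -0.004, 0, 0, 0, 0, -0.6, -0.0003, -0.003, 0, 0, 0, 0, -0.6, -0.0002, -0.002, 0, 0, 0, 0, -0.6, 0, -0.001, 0, 0, 0, 0, -0.6, 0, 0, 0, 0, 0, 0, -0.6])

```text
time_s: 8.85
eef_pos: [0.4985, -0.0438, 0.0771]
ee_rot: [-0.142, -3.137, 0.0]
wrist_force: [-5.0, -0.1, -14.8]
opening: 0.0277
grip_force: 50.4
```

>>> jog_arm(commands=[-0.0008, 0, -0.001, 0, 0, 0, -0.6, 0, 0, -0.002, 0, 0, 0, -0.6, 0, 0, -0.001, 0, 0, 0, -0.6, 0, 0, 0, 0, 0, 0, -0.6])

```text
time_s: 9.25
eef_pos: [0.4986, -0.0433, 0.0733]
ee_rot: [-0.142, -3.138, 0.001]
wrist_force: [-3.8, -1.4, -12.8]
opening: 0.0275
grip_force: 50.4
```

>>> jog_arm(commands=[0, 0, -0.001, 0, 0, 0, -0.6, 0, 0, -0.0005, 0, 0, 0, -0.6, 0, 0, 0, 0, 0, 0, -0.6])

```text
time_s: 9.55
eef_pos: [0.4986, -0.0429, 0.0718]
ee_rot: [-0.141, -3.138, -0.0]
wrist_force: [-4.6, -0.5, -11.9]
opening: 0.0277
grip_force: 50.4
```

>>> jog_arm(commands=[0, 0, -0.0005, 0, 0, 0, -0.6, 0, 0, -0.0005, 0, 0, 0, -0.6, 0, 0, 0, 0, 0, 0, -0.6])

```text
time_s: 9.85
eef_pos: [0.4986, -0.0428, 0.0708]
ee_rot: [0.141, 3.138, 0.0]
wrist_force: [-5.0, -1.9, -11.3]
opening: 0.0276
grip_force: 50.4
```

>>> jog_arm(commands=[0, 0, -0.001, 0, 0, 0, -0.6, 0, 0, -0.001, 0, 0, 0, -0.6, 0, 0, 0, 0, 0, 0, -0.6])

```text
time_s: 10.15
eef_pos: [0.4986, -0.0428, 0.0688]
ee_rot: [0.141, 3.138, 0.0]
wrist_force: [-4.4, -0.7, -10.3]
opening: 0.0276
grip_force: 50.4
```

>>> jog_arm(commands=[0, 0, -0.001, 0, 0, 0, -0.6, 0, 0, -0.001, 0, 0, 0, -0.6, 0, 0, 0, 0, 0, 0, -0.6])

```text
time_s: 10.45
eef_pos: [0.4986, -0.0429, 0.0668]
ee_rot: [0.141, 3.138, 0.0]
wrist_force: [-4.4, -0.7, -9.8]
opening: 0.0275
grip_force: 50.5
```

>>> jog_arm(commands=[0, 0, -0.001, 0, 0, 0, -0.6, 0, 0, -0.001, 0, 0, 0, -0.6, 0, 0, 0, 0, 0, 0, -0.6])

```text
time_s: 10.75
eef_pos: [0.4986, -0.0428, 0.0649]
ee_rot: [0.141, 3.138, 0.0]
wrist_force: [-4.3, 1.0, -8.8]
opening: 0.0276
grip_force: 50.6
```

>>> jog_arm(commands=[0, 0, -0.0005, 0, 0, 0, -0.6, 0, 0, -0.0005, 0, 0, 0, -0.6, 0, 0, 0, 0, 0, 0, -0.6])

```text
time_s: 11.05
eef_pos: [0.4986, -0.0429, 0.064]
ee_rot: [0.141, 3.138, 0.0]
wrist_force: [-5.4, -0.2, -7.2]
opening: 0.0275
grip_force: 51.0
```

>>> jog_arm(commands=[0, 0, -0.0006, 0, 0, 0, -0.6, 0, 0, -0.0004, 0, 0, 0, -0.6, 0, 0, 0, 0, 0, 0, -0.6])

```text
time_s: 11.35
eef_pos: [0.4987, -0.0428, 0.0639]
ee_rot: [-0.141, -3.138, -0.001]
wrist_force: [-11.4, 0.2, 4.9]
opening: 0.0272
grip_force: 52.1
```

Home stop felt: z is back at the starting height, and the spring pull has gone over to push. I release gently and retreat.

>>> jog_arm(commands=[-0.0015, 0, 0.0004, 0, 0, 0, -0.6, 0, 0, 0, 0, 0, 0, -0.6], force=20)

```text
time_s: 11.55
eef_pos: [0.4986, -0.0428, 0.0641]
ee_rot: [0.141, 3.135, 0.0]
wrist_force: [2.1, -0.8, -8.9]
opening: 0.0276
grip_force: 51.0
```

>>> jog_arm(commands=[0, 0, 0, 0, 0, 0, -0.25, 0, 0, 0, 0, 0, 0, -0.1, 0, 0, 0, 0, 0, 0, 0.2, 0, 0, 0, 0, 0, 0, 0.5, 0, 0, 0, 0, 0, 0, 0.5, 0, 0, 0.01, 0, 0, 0, 0.5, 0, 0, 0.03, 0, 0, 0, 0.5, 0, 0, 0.04, 0, 0, 0, 0.5, 0, 0, 0.04, 0, 0, 0, 0.5, 0, 0, 0.03, 0, 0, 0, 0.5, 0, 0, 0, 0, 0, 0, 0.5, 0, 0, 0, 0, 0, 0, 0.5])

```text
time_s: 12.75
eef_pos: [0.4973, -0.0429, 0.214]
ee_rot: [0.141, 3.137, 0.001]
wrist_force: [0.2, 0.5, 0.2]
opening: 0.064
grip_force: 0.0
```

```bash
python3 - <<'E'
from h import *
import pickle
s=observe();w=grab_frame('wrist');f=grab_frame('scene');g=grab_frame('side')
a=cv2.resize(w['color'],(427,320));b=cv2.resize(g['color'][210:390,230:400],(302,320),interpolation=2)
cv2.imwrite('pics/end.png',np.hstack([a,b])[:,:,::-1]);print(s['time_s'],s['eef_pos'],s['wrist_force'])
for h,c0 in((g,proj(g,[.4987,-.0435,.086])),):
  c=np.round(c0).astype(int);r=h['color'][c[1]-15:c[1]+15,c[0]-15:c[0]+15].max(2)
  k,l,st,ce=cv2.connectedComponentsWithStats((r<45).astype(np.uint8))
  i=1+st[1:,4].argmax();print(st[i],onz(h,ce[i]+c-15,.086))
  r0=pickle.load(open('side.pkl','rb'))[0]
print(proj(w,[.4987,-.0435,.098],s))
E
```

```text
12.75 [ 0.49733202 -0.04286428  0.21404972] [0.19320506 0.54614506 0.15799989]
[  9   8  11  13 106] [ 0.49871899 -0.04130771  0.086     ]
[319.64089693 237.79703037]
```

View pics/end.png

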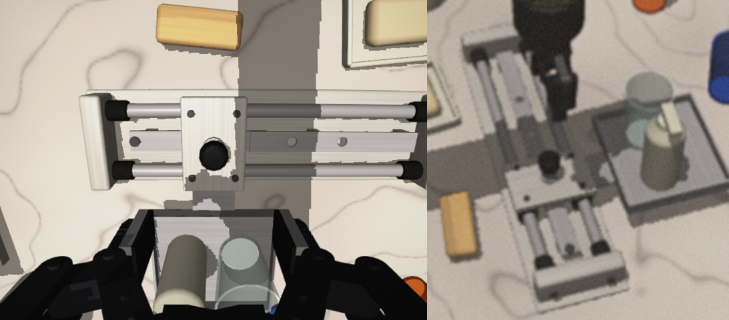

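The final views show the knob at wrist (319,231), with the same parallax to the carriage screws as at the start, so the plunger is down. The tumbler and pump are standing on the tray, and both earlier holes lie behind the carriage. The gripper is clear, so I hand in.

```bash
python3 -c "
from plant import job;print(job.job_done())"
```

```text
the job is handed in; nothing more can be done
None
```

The job is handed in: the carriage is in the last hole nearest the basin (about 151 mm of travel) with the plunger back at its starting height. The tumbler and pump are still standing on the tray, and the clock read about 13 s; I judged the lock by the force and height as the pin went down and by the final pictures, and did not push the carriage to test it.

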